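# Slide the power brick along the rail into the corner pocket of the test fixture

## Robot

A 6-joint arm with a two-finger parallel gripper is mounted at the origin on the work surface. World frame = base frame: x ahead of the robot, y to its left, z up, the work surface at z = 0. Lengths are in m, angles in rad, forces in N, time in s.
With the tool pointing down it reaches from about 0.4 to 0.925 m from the base axis. Payload 3.4 kg.
Tool frame: the origin (TCP) lies on the centre line of the jaws, within the pads' length; the fingertips stand r.tip_reach ahead of it and the grasp point (between the pads) lies 6 mm ahead of it (r.tip_reach is the distance from the TCP to the fingertips, in m); z points along the fingers, y is the direction in which the jaws open and shut (so a half turn about z gives the same grasp; the last joint's range is limited). The gripper opens to 85 mm and grips with 20 to 120 N. Pads are 22 mm wide; open, the fingers measure 114 mm over their backs; the gripper's body (76 mm by 85 mm) begins 54 mm behind the grasp point. The pads swing forward as they close: fully open they stand 13 mm farther back than shut.
Start: joints at [1.143, 0.307, 1.506, -0, 1.328, -0.073], TCP at [0.2, 0.539, 0.256] pointing down, gripper open.
Joint ranges: [-3.12, 3.12], [-1.05, 2.28], [0.14, 2.33], [-1.42, 4.57], [0.1, 2.73], [-2.68, 2.68]. Speed limits (rad/s): [2.57, 2.57, 3.14, 3.14, 3.14, 3.14].

## Interface

Orientations are given as a rotation vector (axis times angle).
In Python, from rig import r gives the robot as it stands.
- The arm moves only by the tool jog_arm, never from a script. Its argument "motion" is a list of rows, each a list of 3 entries, a list of its own where there are three numbers: the closure, from 0 (fully open) to 1 (shut), then the shift along the world's x, y, z in m, then the turn, a rotation vector about the world's x, y, z in degrees. A call has 1 to 5 rows; each row shifts and turns the commanded pose from where the row before left it; what a row does not reach is not made up. A row lasts 1/12 s, in which the tool goes at most 41.7 mm and 7.16 degrees, less where a joint would pass 70% of its speed; a pose out of reach is approached as far as the arm can. A call is refused whole if a number of a shift passes 0.0417 or a number of a turn 7.16, either way. A call with a gripper value outside its range is refused whole. The fingers move at their own pace and stop on an object; "grip_force" is the grip in N (left out, the last holds). Time passes only in rows, so rows that do not move let the fingers close. It gives the time, the measured TCP pose, the force and the opening at its end, in the units of the state.
- r.sense(): the state, without advancing time (a new reading comes with each control period).
- r.camera(name): name is "scene" or "top" or "wrist"; returns (picture, depth): 420x560x3 uint8, red, green, blue; 420x560 float32, m along the optical axis (not along the pixel's ray), 0 where there is no reading.
- r.camera_info(name): a dict with "fx", "fy", "cx", "cy" (pixels), "extrinsics" (4x4, takes a point from world to camera coordinates). Camera axes: x right, y down, z forward; pixel columns grow to the right and rows downward; lengths in m; the calibration is good to about 2 mm. A picture is of the moment at which its call begins: read the wrist's pose just before it. camera_info takes no time and is no camera call; for the wrist camera it gives the pose at the moment of the call.
- r.close_job(): hands the job in, once; it reports no verdict.
The state is a dict: "time_s": time; "joint_pos": joint angles; "qd": joint speeds; "effort": joint torques, N m; "tcp_pos": TCP position; "tcp_rot": TCP orientation; "wrist_force": force on the tool from outside, world axes, zero at the start; "wrist_torque": the same for the moment, N m; "opening": finger opening in m.
Only numpy, scipy, OpenCV 4.12 (cv2) and the standard library are available. Lean on these libraries where they do the work, as an engineer would, in place of code of your own. Each camera call takes 0.05 s, during which the arm holds its last target. There are 200 camera calls.

## Task

With your fingertips, push the yellow-lidded power brick flat against the dark steel rail while it is still well short of the orange pocket, then slide it along, keeping it against the rail, until it sits fully home in the orange corner pocket, tight to both the rail and the end stop. Keep it flat on the plate all the time, never lifting it, and leave the blue-lidded brick and the other things on the bench where they are. Finish with the hand clear of everything.

Things in the scene. Friction and masses are not known exactly. Their poses are not given: they have to be found in the camera images.
- brick: the power-converter brick to be moved: a flat black block with a yellow lid, 37 mm along its x, 58 mm along its y, 14 mm tall, 40 to 85 g, loose on the fixture plate. Origin at the centre of its underside. It starts turned up to 0.45 rad from the rail's direction, long side roughly along the rail
- fixture: fixed test fixture on the bench: an aluminium plate 200 mm (its x) by 300 mm (its y), top face 12 mm above the bench; origin at the centre of its underside. A rail stands along its far (+x) edge, and an orange pocket closes the corner at the rail's +y end
- rail (a point): the straight dark steel rail: this point is the middle of its inner face's lower edge, on the plate's top face. The inner face is square to the fixture's x; the rail runs 127 mm either way along y, is 14 mm wide and 12 mm high
- lip (a point): the short orange lip of the pocket: this point is the end of its inner face nearest the mouth, on the plate's top face. The lip runs 16 mm from here along y to the stop, is 10 mm wide (towards -x) and 8 mm high; its 45 degree lead-in reaches 10 mm further out to -y and 16 mm to -x. The inner face is 41 mm from the rail, so the mouth, facing -y, is 41 mm wide for the 37 mm brick
- corner (a point): the inner corner of the pocket, where the rail's inner face meets the stop's inner face, on the plate's top face. The orange stop beyond it is 14 mm thick, 12 mm high and reaches 60 mm from the rail. Axes as the fixture's: x points square into the rail, y along the rail into the stop, z up. The fully seated brick has its origin at x = -18.5 mm, y = -29 mm, z = 0 here, its x axis along x either way round
- spare: the other power brick, same size and black case but a blue lid; stands on the front left part of the plate. Leave it. Origin at the centre of its underside
- spool: blue solder spool standing on end on the bench, 54 mm across, 38 mm tall. Origin at the centre of its underside
- jar: small amber screw-top jar on the bench, 48 mm across, 50 mm tall. Origin at the centre of its underside
- driver: red-handled screwdriver lying on the bench, 170 mm long along its x axis, origin near its middle, on the bench
- heatsink: finned aluminium heat sink on the bench, 50 x 70 mm, 33 mm tall. Origin at the centre of its underside
- tray: grey parts tray on the bench, 120 x 90 mm, 30 mm tall. Origin at the centre of its underside
There are look-alikes about, which are no part of the job. What is shaped like the brick but purple or red is not meant.

How it is judged:
By the outcome, as a careful person would: the job done as asked, in the order asked, and still so for the second after the job is handed in, with the robot touching nothing.
It also fails if it takes over 64 s, if anything falls off the work surface, if the arm or the gripper's body presses on something with over 40 N, if the wrist force passes 120 N, or if a joint passes its speed limit or range.

## Working session

There is one attempt and no reset: what is moved stays moved. The work goes in short steps, Python scripts to look and compute and a tool call to move; the robot and the scene stay as the last step left them, time stands still between calls to the robot, and variables do not carry over. Pictures are saved under pics/ and viewed, on a budget of 10 in all, crops included, one or two more only if the job needs it, and the job is handed in when it is done.

Besides the shell and the picture viewer there is one more tool, called after "Call:" as name([rows], argument=value, ...), one row to a line, values as JSON. jog_arm: Moves the arm, as the interface text tells. Its arguments: {"type":"object","properties":{"motion":{"type":"array","items":{"type":"array"}},"grip_force":{"type":"number"}},"required":["motion"]}

```bash
ls; mkdir -p pics; python3 - <<'E'
from rig import r
import cv2,numpy as np
print(r.sense(), r.tip_reach)
for n in ("top","scene"):
    p,d=r.camera(n); cv2.imwrite(f"pics/{n}0.png",p[:,:,::-1]); np.savez(f"{n}0.npz",p=p,d=d)
    print(n,r.camera_info(n))
E
```

```text
pics
{'time_s': 0.0, 'joint_pos': array([ 1.14253715e+00,  3.07574767e-01,  1.50769198e+00,  2.82182755e-05,
        1.32837640e+00, -7.35084155e-02]), 'qd': array([-0.00024629,  0.00147598, -0.00087549, -0.00128459, -0.00107162,
       -0.00024968]), 'effort': array([-2.88421899e-03, -4.57532859e+01, -2.51921976e+01, -5.53409700e-04,
        1.31886234e-02, -8.10080792e-06]), 'tcp_pos': array([0.19947865, 0.5385981 , 0.25537295]), 'tcp_rot': array([-0.55423954, -3.09177108,  0.00310885]), 'wrist_force': array([-0.30766959, -0.13113846,  0.97949435]), 'wrist_torque': array([0.03253953, 0.03116242, 0.01982841]), 'opening': 0.08557711706810064} 0.025
top {'fx': 513.8070919657182, 'fy': 513.8070919657182, 'cx': 277.9012085576102, 'cy': 210.08687316695796, 'extrinsics': array([[-0.00603913, -0.99988034,  0.0142419 , -0.02451844],
       [-0.98913219,  0.00388072, -0.14697774,  0.48269469],
       [ 0.14690489, -0.01497474, -0.98903726,  1.21171547],
       [ 0.        ,  0.        ,  0.        ,  1.        ]])}
scene {'fx': 516.2926803547006, 'fy': 516.2926803547006, 'cx': 269.16645067723516, 'cy': 209.15173105768355, 'extrinsics': array([[ 0.34170035,  0.93952916, -0.02293092, -0.14183024],
       [ 0.48501081, -0.19718941, -0.85198642, -0.18436103],
       [-0.80498782,  0.28000232, -0.52306149,  1.60663194],
       [ 0.        ,  0.        ,  0.        ,  1.        ]])}
```

View pics/top0.png

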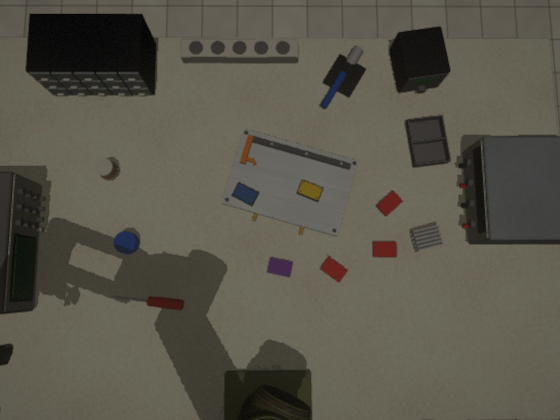

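View pics/scene0.png

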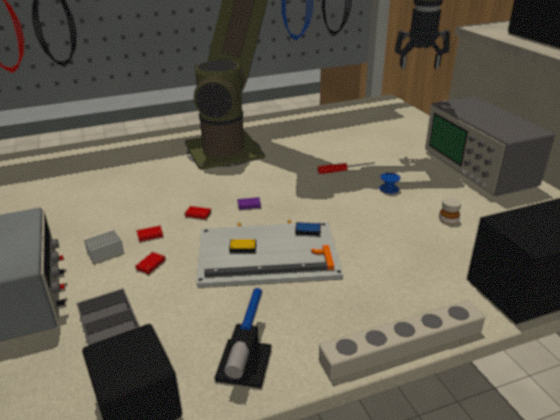

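The top view shows the plate at about (290,183), with the yellow-lidded brick at (310,190), the blue-lidded spare at (245,194), the orange pocket at (247,150) and the rail along the top edge. The look-alikes are purple (280,267) and red (389,203), (385,249), (333,269), all off the plate. Only the yellow one fits. I'll measure it and confirm it in a crop.

```bash
cat > h.py <<'E'
import numpy as np,cv2
def ray(info,uv,z):
    uv=np.atleast_2d(np.asarray(uv,float)); E=info["extrinsics"]; R,t=E[:3,:3],E[:3,3]
    d=np.c_[(uv[:,0]-info["cx"])/info["fx"],(uv[:,1]-info["cy"])/info["fy"],np.ones(len(uv))]@R
    o=-R.T@t
    return o+d*((z-o[2])/d[:,2])[:,None]
def mask(p,lo,hi,s=130,v=60):
    h=cv2.cvtColor(p,cv2.COLOR_RGB2HSV)
    return cv2.inRange(h,(lo,s,v),(hi,255,255))
def big(m):
    c=cv2.findContours(m,cv2.RETR_EXTERNAL,cv2.CHAIN_APPROX_NONE)[0]
    return max(c,key=cv2.contourArea)
def rect(info,c,z):
    P=ray(info,c[:,0,:],z)[:,:2]; (cx,cy),(w,h),a=cv2.minAreaRect((P*1000).astype(np.float32))
    # angle of long side
    if w<h: a+=90
    return np.round([cx,cy],1),np.round([w,h],1),round((a+90)%180-90,1)
E
python3 - <<'E'
from rig import r
from h import *
p=np.load("top0.npz")["p"]; I=r.camera_info("top")
for n,lo,hi,z in(("yellow",18,32,.026),("orange",5,16,.022),("blue",100,120,.026)):
    m=mask(p,lo,hi); m[:125]=0;m[240:]=0;m[:,:215]=0;m[:,360:]=0
    c=big(m); print(n,rect(I,c,z),cv2.contourArea(c))
print(ray(I,[[246,131],[355,161],[336,235],[223,205]],.012).round(3))
c=cv2.resize(p[120:245,210:370],None,fx=5,fy=4.8,interpolation=cv2.INTER_CUBIC); cv2.imwrite("pics/crop0.png",cv2.convertScaleAbs(c[:,:,::-1],alpha=1.6))
E
```

```text
yellow (array([ 533.9, -105.6]), array([54.8, 34.1]), 67.6) 273.5
orange (array([636.6,  39.4]), array([37.4, 73.4]), -15.3) 152.5Traceback (most recent call last):
  File "<stdin>", line 6, in <module>
  File "h.py", line 12, in big
    return max(c,key=cv2.contourArea)
ValueError: max() iterable argument is empty
```

```bash
python3 - <<'E'
from rig import r
from h import *
from scipy.spatial.transform import Rotation as R
p=np.load("top0.npz")["p"]; I=r.camera_info("top")
P=ray(I,[[246,131],[355,161],[336,235],[223,205]],.012)[:,:2]; print(P.round(3))
e=P[0]-P[1]; print("y-axis dir deg",np.degrees(np.arctan2(e[1],e[0])),np.linalg.norm(e), P.mean(0))
print(R.from_rotvec(r.sense()["tcp_rot"]).as_matrix().round(3))
W=r.camera_info("wrist");E=np.array(W["extrinsics"]);print((-E[:3,:3].T@E[:3,3]).round(3),E.round(2),W["fx"])
c=cv2.resize(p[120:245,210:370],None,fx=5,fy=4.8,interpolation=cv2.INTER_CUBIC); cv2.imwrite("pics/crop0.png",cv2.convertScaleAbs(c[:,:,::-1],alpha=1.6))
E
```

```text
[[ 0.689  0.052]
 [ 0.61  -0.222]
 [ 0.424 -0.17 ]
 [ 0.499  0.109]]
y-axis dir deg 74.01972239043631 0.28530529545121963 [ 0.55547328 -0.05780604]
[[-0.938  0.347 -0.001]
 [ 0.347  0.938 -0.002]
 [ 0.    -0.002 -1.   ]]
[0.13  0.564 0.373] [[ 0.35  0.94 -0.   -0.57]
 [ 0.9  -0.33  0.29 -0.04]
 [ 0.27 -0.1  -0.96  0.38]
 [ 0.    0.    0.    1.  ]] 336.5380344407421
```

View pics/crop0.png

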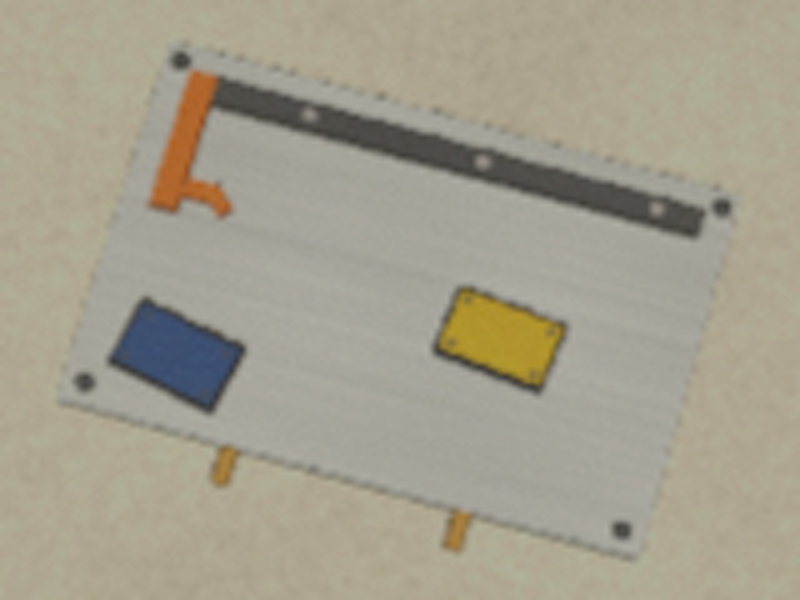

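The crop confirms it: the yellow-lidded brick is at crop (500,338) in the open middle of the plate, the spare at (177,355) and the pocket at (190,150). Next I'll bring the wrist camera over the plate.

Call:
jog_arm([
  [0, [0.02, -0.033, -0.004], [0, 0, 0.25]],
  [0, [0.02, -0.033, -0.004], [0, 0, 0.25]],
  [0, [0.02, -0.033, -0.004], [0, 0, 0.25]],
  [0, [0.02, -0.033, -0.004], [0, 0, 0.25]],
  [0, [0.02, -0.033, -0.004], [0, 0, 0.25]],
])

```text
time_s: 0.52
tcp_pos: [0.2999, 0.3725, 0.2357]
tcp_rot: [-0.519, -3.098, 0.001]
wrist_force: [0.8, -0.3, 0.7]
opening: 0.0856
```

Call:
jog_arm([
  [0, [0.02, -0.033, -0.004], [0, 0, 0.25]],
  [0, [0.02, -0.033, -0.004], [0, 0, 0.25]],
  [0, [0.02, -0.033, -0.004], [0, 0, 0.25]],
  [0, [0.02, -0.033, -0.004], [0, 0, 0.25]],
  [0, [0.02, -0.033, -0.004], [0, 0, 0.25]],
])

```text
time_s: 0.93
tcp_pos: [0.4001, 0.2073, 0.216]
tcp_rot: [-0.486, -3.103, 0.0]
wrist_force: [0.5, 0.4, 0.8]
opening: 0.0857
```

Call:
jog_arm([
  [0, [0.02, -0.033, -0.004], [0, 0, 0.25]],
  [0, [0.02, -0.033, -0.004], [0, 0, 0.25]],
  [0, [0.02, -0.033, -0.004], [0, 0, 0.25]],
  [0, [0.02, -0.033, -0.004], [0, 0, 0.25]],
  [0, [0.02, -0.033, -0.004], [0, 0, 0.25]],
])

```text
time_s: 1.35
tcp_pos: [0.5001, 0.0423, 0.1959]
tcp_rot: [-0.453, -3.108, -0.0]
wrist_force: [0.4, 0.9, 0.3]
opening: 0.0853
```

Call:
jog_arm([
  [0.6, [0.02, -0.033, -0.004], [0, 0, 0.25]],
  [0.6, [0.02, -0.033, -0.004], [0, 0, 0.25]],
  [0.6, [0.02, -0.033, -0.004], [0, 0, 0.25]],
  [0.6, [0, 0, 0], [0, 0, 0]],
  [0.6, [0, 0, 0], [0, 0, 0]],
])

```text
time_s: 1.77
tcp_pos: [0.5604, -0.0568, 0.1833]
tcp_rot: [-0.438, -3.11, -0.0]
wrist_force: [-0.5, 0.3, -0.1]
opening: 0.0343
```

```bash
python3 - <<'E'
from rig import r
from h import *
s=r.sense(); print(s, r.tip_reach)
I=r.camera_info("wrist");p,d=r.camera("wrist"); cv2.imwrite("pics/w1.png",p[:,:,::-1]); np.savez("w1.npz",p=p,d=d,**I)
for n,lo,hi,z in(("yellow",18,32,.026),("orange",5,15,.022)):
    c=big(mask(p,lo,hi)); print(n,rect(I,c,z),cv2.contourArea(c),c[:,0].mean(0))
E
```

```text
{'time_s': 1.7667, 'joint_pos': array([-1.75946980e-01,  3.56196320e-01,  1.63158850e+00, -4.37982700e-06,
        1.15492865e+00, -1.46692015e+00]), 'qd': array([ 0.04215859, -0.02756736,  0.0470333 ,  0.01659586,  0.0181691 ,
        0.00805845]), 'effort': array([ -1.30523153, -45.4923141 , -23.5117811 ,  -0.22568591,
        -0.29712372,  -0.08196808]), 'tcp_pos': array([ 0.56044396, -0.05677841,  0.18334977]), 'tcp_rot': array([-4.37953577e-01, -3.10978516e+00, -5.71206539e-05]), 'wrist_force': array([-0.45173289,  0.25851166, -0.07089058]), 'wrist_torque': array([ 0.03968372,  0.07109234, -0.07438162]), 'opening': 0.03428953734352943} 0.025
yellow (array([ 532.9, -104.6]), array([54.8, 34.4]), 67.6) 2543.0 [214.66504854 186.63106796]
orange (array([634.2,  39. ]), array([42.6, 77.2]), -15.7) 1723.5 [414.32034632 242.52813853]
```

View pics/w1.png

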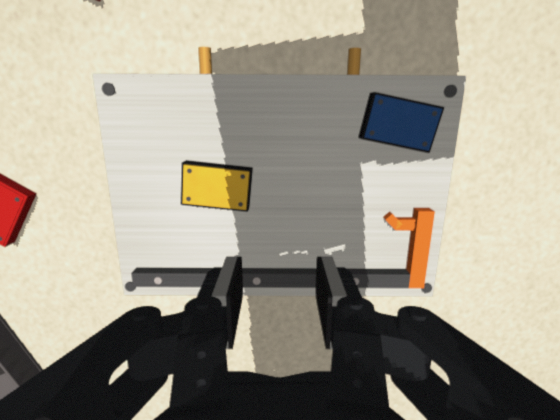

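The wrist view shows the yellow brick at (216,186), the spare at (401,122), the rail's inner edge along row ~268 from (135,268) to (408,270), and the stop's inner face near column 412. I'll fit those edges.

```bash
python3 - <<'E'
from h import *
f=np.load("w1.npz"); p=f["p"]; I={k:f[k] for k in("fx","fy","cx","cy","extrinsics")}
g=cv2.GaussianBlur(cv2.cvtColor(p,cv2.COLOR_RGB2GRAY),(3,3),0).astype(float)
uv=[]
for u in list(range(142,195))+list(range(345,404)):
    k=np.argmin(np.diff(g[255:280,u])); uv.append((u,255.5+k))
uv=np.array(uv); P=ray(I,uv,.012)[:,:2]
L=cv2.fitLine(P.astype(np.float32),cv2.DIST_HUBER,0,.0005,.0001).ravel(); d=L[:2]*np.sign(L[1]); n=np.array([d[1],-d[0]])
print("rail ang",np.degrees(np.arctan2(d[1],d[0])),"res",np.abs((P-L[2:])@n).mean()); off=L[2:]@n
m=mask(p,5,15); vs=[]
for v in range(235,264):
    us=np.flatnonzero(m[v,400:440]); vs.append((400+us[0]-.5,v))
Q=ray(I,vs,.012)[:,:2]; print("stop y",(Q@d).round(4)[::4]); ys=np.median(Q@d)
corner=n*off+d*ys; print("corner",corner.round(4),"d",d.round(4),"n",n.round(4))
# plate edges as cross check: left/right corners
np.savez("fix.npz",corner=corner,d=d,n=n)
def loc(x): x=np.asarray(x)-corner; return np.c_[x@n,x@d].round(4)
for nm,lo,hi in(("yellow",18,32),("blue",100,125)):
    M=mask(p,lo,hi,v=20); M[160:,300:]=0
    B=ray(I,big(M)[:,0],.026)[:,:2]; q=cv2.minAreaRect((B*1000).astype(np.float32)); print(nm,loc(np.array([q[0]])/1000),q, "corners",loc(cv2.boxPoints(q)/1000).tolist())
E
```

```text
rail ang 73.71401 res 7.57567660588009e-05
stop y [0.2228 0.2223 0.2228 0.2223 0.2228 0.2223 0.2228 0.2223]
corner [0.659  0.0395] d [0.2804 0.9599] n [ 0.9599 -0.2804]
yellow [[-0.0807 -0.1735]] ((532.9187622070312, -104.35977935791016), (55.32522201538086, 34.38676452636719), 67.78143310546875) corners [[-0.1007, -0.1992], [-0.0665, -0.2028], [-0.0608, -0.1478], [-0.095, -0.1442]]
blue [[-0.1334 -0.0234]] ((524.4217529296875, 54.47478485107422), (54.63127517700195, 33.652984619140625), 62.64921569824219) corners [[-0.1552, -0.047], [-0.1221, -0.0535], [-0.1117, 0.0002], [-0.1447, 0.0066]]
```

Call:
jog_arm([
  [0.6, [-0.0345, -0.0177, 0], [0, 0, 0]],
  [0.6, [-0.0345, -0.0177, 0], [0, 0, 0]],
  [0.6, [0, 0, -0.04], [0, 0, 0]],
  [0.6, [0, 0, -0.04], [0, 0, 0]],
  [0.6, [0, 0, -0.04], [0, 0, 0]],
])

```text
time_s: 2.23
tcp_pos: [0.4902, -0.0892, 0.0649]
tcp_rot: [0.431, 3.108, -0.0]
wrist_force: [1.0, 0.2, 0.1]
opening: 0.0343
```

Call:
jog_arm([
  [0.6, [0, 0, -0.01], [0, 0, 0]],
  [0.6, [0, 0, -0.007], [0, 0, 0]],
  [0.6, [0, 0, -0.003], [0, 0, 0]],
  [0.6, [0, 0, 0], [0, 0, 0]],
])

```text
time_s: 2.57
tcp_pos: [0.4908, -0.0894, 0.0445]
tcp_rot: [0.431, 3.112, 0.0]
wrist_force: [0.7, 0.2, -0.8]
opening: 0.0341
```

```bash
cat > st.py <<'E'
from rig import r
from h import *
import sys
f=np.load("fix.npz"); c,n,d=f["corner"],f["n"],f["d"]
def loc(x): x=np.asarray(x)-c; return np.c_[x@n,x@d].round(4)
s=r.sense(); t=s["tcp_pos"]; print("t",s["time_s"],"tcp fix",loc(t[None,:2]),"z",t[2].round(4),"F fix",s["wrist_force"][:2]@n,s["wrist_force"][:2]@d,s["wrist_force"][2],r.tip_reach,s["opening"])
if len(sys.argv)>1:
    cam,name=sys.argv[1:3]
    I=r.camera_info(cam);p,D=r.camera(cam); cv2.imwrite(f"pics/{name}.png",p[:,:,::-1]); np.savez(f"{name}.npz",p=p,d=D,**I)
    M=mask(p,18,32); k=big(M); B=ray(I,k[:,0],.026)[:,:2]; q=cv2.minAreaRect((loc(B)*1000).astype(np.float32)); print("brick",q,"area",cv2.contourArea(k),np.round(cv2.boxPoints(q),1).tolist())
E
python3 st.py wrist w2
```

```text
t 2.5667 tcp fix [[-0.1253 -0.171 ]] z 0.0445 F fix 0.6118349535060437 0.33930810395595495 -0.7761738898932818 0.025 0.03409803359165975
brick ((-85.81797790527344, -171.6096649169922), (49.970272064208984, 23.350740432739258), 83.86779022216797) area 3525.5 [[-100.0999984741211, -195.1999969482422], [-76.9000015258789, -197.6999969482422], [-71.5, -148.0], [-94.80000305175781, -145.5]]
```

View pics/w2.png

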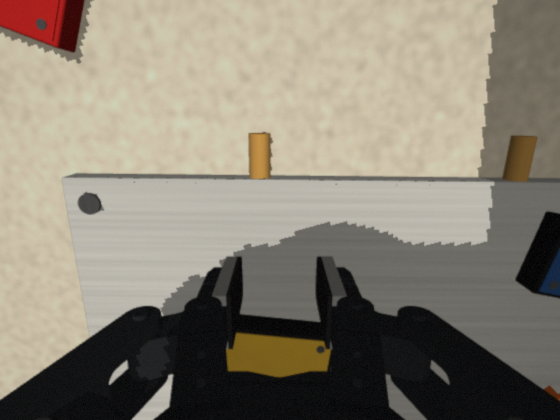

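Both fingertips straddle the middle of the brick's long side: the lid is visible at (280,355) between the fingers, with free plate in front. I'll lower slightly and push toward the rail.

Call:
jog_arm([
  [0.6, [0, -0.002, -0.003], [0, 0, 0]],
  [0.6, [0.0096, -0.0028, 0], [0, 0, 0]],
  [0.6, [0.0077, -0.0022, 0], [0, 0, 0]],
  [0.6, [0.0077, -0.0022, 0], [0, 0, 0]],
  [0.6, [0.0077, -0.0022, 0], [0, 0, 0]],
])

```text
time_s: 3.03
tcp_pos: [0.5251, -0.1022, 0.0419]
tcp_rot: [0.433, 3.11, -0.0]
wrist_force: [-0.1, 0.2, 0.1]
opening: 0.0341
```

Call:
jog_arm([
  [0.6, [0.0077, -0.0022, 0], [0, 0, 0]],
  [0.6, [0.0077, -0.0022, 0], [0, 0, 0]],
  [0.6, [0.0077, -0.0022, 0], [0, 0, 0]],
  [0.6, [0.0048, -0.0014, 0], [0, 0, 0]],
])

```text
time_s: 3.37
tcp_pos: [0.5529, -0.1101, 0.0413]
tcp_rot: [0.433, 3.111, -0.0]
wrist_force: [-0.3, -0.9, 0.3]
opening: 0.0343
```

```bash
python3 st.py top t3
```

```text
t 3.3667 tcp fix [[-0.0599 -0.1734]] z 0.0413 F fix 0.0032250006661294073 -0.9253640736881721 0.3316689830848301 0.025 0.03426259947332693Traceback (most recent call last):
  File "st.py", line 10, in <module>
    M=mask(p,18,32); k=big(M); B=ray(I,k[:,0],.026)[:,:2]; q=cv2.minAreaRect((loc(B)*1000).astype(np.float32)); print("brick",q,"area",cv2.contourArea(k),np.round(cv2.boxPoints(q),1).tolist())
                       ~~~^^^
  File "h.py", line 12, in big
    return max(c,key=cv2.contourArea)
ValueError: max() iterable argument is empty
```

Call:
jog_arm([
  [0.6, [0.0038, -0.0011, 0], [0, 0, 0]],
  [0.6, [0.0029, -0.0008, 0], [0, 0, 0]],
  [0.6, [0.0019, -0.0006, 0], [0, 0, 0]],
])

```text
time_s: 3.67
tcp_pos: [0.5601, -0.1121, 0.0412]
tcp_rot: [-0.432, -3.111, -0.0]
wrist_force: [-0.8, -0.0, -0.8]
opening: 0.0343
```

```bash
python3 st.py wrist w4
```

```text
t 3.6667 tcp fix [[-0.0525 -0.1733]] z 0.0412 F fix -0.7236783900667912 -0.25072922094951483 -0.820170151551949 0.025 0.03425090956927362
brick ((-25.246618270874023, -173.3877410888672), (33.320560455322266, 50.01730728149414), 0.5003867149353027) area 5522.0 [[-42.099998474121094, -148.5], [-41.70000076293945, -198.5], [-8.399999618530273, -198.1999969482422], [-8.800000190734863, -148.1999969482422]]
```

View pics/w4.png

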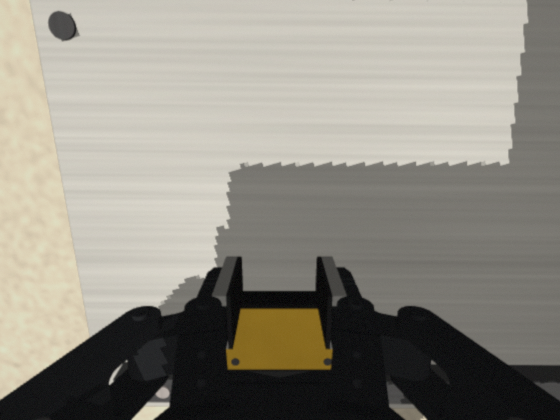

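The brick now lies parallel to the rail, its lid edge at rows 308–370, still about 5 mm short of the rail. I'll continue gently until the force rises.

Call:
jog_arm([
  [0.6, [0.0019, -0.0006, 0], [0, 0, 0]],
  [0.6, [0.0014, -0.0004, 0], [0, 0, 0]],
  [0.6, [0.001, -0.0003, 0], [0, 0, 0]],
])

```text
time_s: 3.97
tcp_pos: [0.5643, -0.1134, 0.0413]
tcp_rot: [-0.433, -3.112, 0.0]
wrist_force: [1.0, 0.1, -0.7]
opening: 0.0342
```

Call:
jog_arm([
  [0.6, [0.001, -0.0003, 0], [0, 0, 0]],
  [0.6, [0.0005, -0.0001, 0], [0, 0, 0]],
])

```text
time_s: 4.13
tcp_pos: [0.5656, -0.1138, 0.0413]
tcp_rot: [-0.433, -3.111, -0.0]
wrist_force: [-0.7, 0.0, 0.8]
opening: 0.0342
```

Call:
jog_arm([
  [0.6, [0.0005, -0.0001, 0], [0, 0, 0]],
  [0.6, [0.0005, -0.0001, 0], [0, 0, 0]],
])

```text
time_s: 4.3
tcp_pos: [0.5657, -0.1138, 0.0412]
tcp_rot: [-0.432, -3.11, -0.0]
wrist_force: [-4.5, 0.6, 2.2]
opening: 0.034
```

```bash
python3 st.py wrist w5
```

```text
t 4.3 tcp fix [[-0.0466 -0.1733]] z 0.0412 F fix -4.483763471085123 -0.6690625040489735 2.1872317526227323 0.025 0.034032794481650724
brick ((-19.424461364746094, -173.38717651367188), (33.26656723022461, 50.01724624633789), 0.49821236729621887) area 5524.0 [[-36.29999923706055, -148.5], [-35.79999923706055, -198.5], [-2.5999999046325684, -198.3000030517578], [-3.0, -148.1999969482422]]
```

Contact at 4.5 N. The tool is 0.5° off the rail, so I'll trim that and press a little to make the brick flush.

Call:
jog_arm([
  [0.6, [0.0005, -0.0001, 0], [0, 0, -0.5]],
  [0.6, [0.0005, -0.0001, 0], [0, 0, 0]],
  [0.6, [0, 0, 0], [0, 0, 0]],
])

```text
time_s: 4.6
tcp_pos: [0.566, -0.1136, 0.0411]
tcp_rot: [-0.446, -3.106, -0.001]
wrist_force: [-4.9, 1.8, 3.5]
opening: 0.0339
```

```bash
python3 st.py wrist w6
```

```text
t 4.6 tcp fix [[-0.0464 -0.1731]] z 0.0411 F fix -5.2375357559627815 0.39472064031971366 3.5498075034229264 0.025 0.03389681058434422
brick ((-19.34999656677246, -173.35000610351562), (49.900001525878906, 33.09999465942383), 90.0) area 5525.5 [[-35.900001525878906, -198.3000030517578], [-2.799999952316284, -198.3000030517578], [-2.799999952316284, -148.39999389648438], [-35.900001525878906, -148.39999389648438]]
```

The brick now measures exactly parallel and flush, at y = −173 mm, well short of the pocket. I'll retreat, lift, close the fingers and go round to its −y end.

Call:
jog_arm([
  [0.6, [-0.0038, 0.0011, 0], [0, 0, 0]],
  [0.6, [-0.0048, 0.0014, 0], [0, 0, 0]],
  [0.6, [0, 0, 0.03], [0, 0, 0]],
  [1, [0, 0, 0.02], [0, 0, 0]],
  [1, [0.0067, -0.0306, 0], [0, 0, 0]],
])

```text
time_s: 5.07
tcp_pos: [0.567, -0.1391, 0.0949]
tcp_rot: [0.441, 3.106, 0.002]
wrist_force: [1.5, -0.7, -0.8]
opening: 0.0108
```

Call:
jog_arm([
  [1, [0.0067, -0.0306, 0], [0, 0, 0]],
  [1, [0, 0, 0], [0, 0, 0]],
  [1, [0, 0, 0], [0, 0, 0]],
  [1, [0, 0, 0], [0, 0, 0]],
])

```text
time_s: 5.4
tcp_pos: [0.5724, -0.1729, 0.0911]
tcp_rot: [0.448, 3.11, 0.001]
wrist_force: [0.6, -0.1, 1.0]
opening: -0.0001
```

```bash
python3 st.py wrist w7
```

```text
t 5.4 tcp fix [[-0.0236 -0.2282]] z 0.0911 F fix 0.6347188709223411 0.09919306432725333 0.99402284721318 0.025 -0.0001434746298387204
brick ((-18.899999618530273, -172.60000610351562), (33.59999465942383, 54.400001525878906), 0.0) area 4815.5 [[-35.70000076293945, -145.39999389648438], [-35.70000076293945, -199.8000030517578], [-2.0999999046325684, -199.8000030517578], [-2.0999999046325684, -145.39999389648438]]
```

View pics/w7.png

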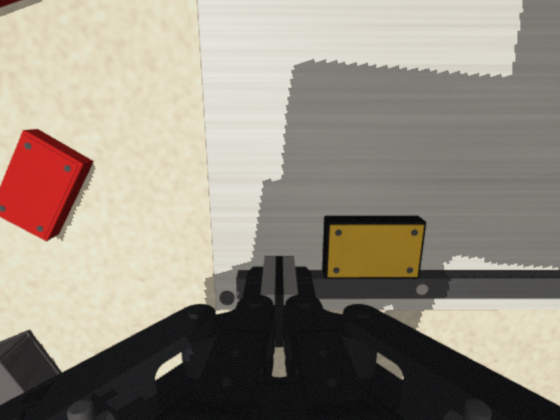

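The brick lies flush on the rail at (376,248) in the image, and the closed fingers are at (280,290), left of its end face. I'll descend and start the slide with a slight bias into the rail.

Call:
jog_arm([
  [1, [0, 0, -0.03], [0, 0, 0]],
  [1, [0, 0, -0.015], [0, 0, 0]],
  [1, [0, 0, -0.004], [0, 0, 0]],
  [1, [0.0014, 0.0048, 0], [0, 0, 0]],
  [1, [0.0014, 0.0048, 0], [0, 0, 0]],
])

```text
time_s: 5.87
tcp_pos: [0.5755, -0.1625, 0.0424]
tcp_rot: [-0.446, -3.11, -0.0]
wrist_force: [1.1, -0.4, 0.4]
opening: 0.0002
```

Call:
jog_arm([
  [1, [0.0025, 0.0076, 0], [0, 0, 0]],
  [1, [0.0025, 0.0076, 0], [0, 0, 0]],
  [1, [0.0025, 0.0076, 0], [0, 0, 0]],
  [1, [0.0025, 0.0076, 0], [0, 0, 0]],
])

```text
time_s: 6.2
tcp_pos: [0.5859, -0.1321, 0.0432]
tcp_rot: [0.445, 3.109, -0.001]
wrist_force: [-2.4, -2.3, 2.0]
opening: 0.0001
```

```bash
python3 st.py wrist w8
```

```text
t 6.2 tcp fix [[-0.0221 -0.1853]] z 0.0432 F fix -1.634990939816638 -2.854783303089706 1.9803594218008538 0.025 0.00013794587885565448
brick ((-18.899999618530273, -145.5), (54.20000457763672, 33.20000076293945), 90.0) area 6416.5 [[-35.5, -172.60000610351562], [-2.299999952316284, -172.60000610351562], [-2.299999952316284, -118.4000015258789], [-35.5, -118.4000015258789]]
```

Working well: the angle is 0° and x is unchanged. Continuing.

Call:
jog_arm([
  [1, [0.0024, 0.0076, 0], [0, 0, 0]],
  [1, [0.0024, 0.0076, 0], [0, 0, 0]],
  [1, [0.0024, 0.0076, 0], [0, 0, 0]],
  [1, [0.0024, 0.0076, 0], [0, 0, 0]],
  [1, [0.0024, 0.0076, 0], [0, 0, 0]],
])

```text
time_s: 6.67
tcp_pos: [0.5971, -0.0946, 0.0426]
tcp_rot: [-0.446, -3.109, 0.001]
wrist_force: [-3.7, -3.8, 5.4]
opening: 0.0003
```

Call:
jog_arm([
  [1, [0.0024, 0.0076, 0], [0, 0, 0]],
  [1, [0.0024, 0.0076, 0], [0, 0, 0]],
  [1, [0.0024, 0.0076, 0], [0, 0, 0]],
])

```text
time_s: 6.92
tcp_pos: [0.6039, -0.0719, 0.0426]
tcp_rot: [-0.445, -3.108, 0.002]
wrist_force: [-3.9, -4.8, 7.4]
opening: 0.0001
```

```bash
python3 st.py wrist w9
```

```text
t 6.9167 tcp fix [[-0.0217 -0.1225]] z 0.0426 F fix -2.4452518843263427 -5.711207899334873 7.434888554800347 0.025 8.73071294435958e-05
brick ((-18.899999618530273, -82.75), (54.10000228881836, 33.0), 90.0) area 6472.5 [[-35.400001525878906, -109.80000305175781], [-2.4000000953674316, -109.80000305175781], [-2.4000000953674316, -55.70000076293945], [-35.400001525878906, -55.70000076293945]]
```

View pics/w9.png

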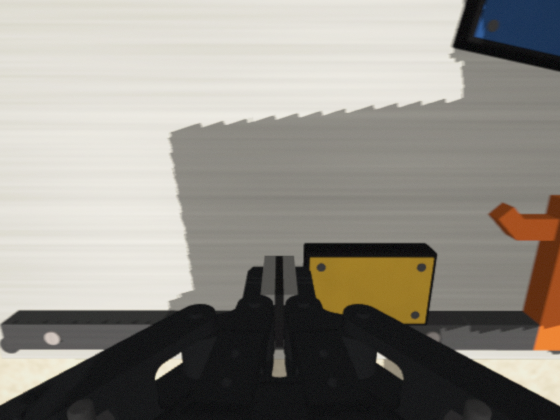

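The brick is at (370,290), flush with the rail and heading straight into the pocket mouth with clearance to the lip at (510,220). Continuing.

Call:
jog_arm([
  [1, [0.0024, 0.0076, 0.0002], [0, 0, 0]],
  [1, [0.0024, 0.0076, 0.0002], [0, 0, 0]],
  [1, [0.0024, 0.0076, 0.0001], [0, 0, 0]],
  [1, [0.0024, 0.0076, 0], [0, 0, 0]],
  [1, [0.0024, 0.0076, 0], [0, 0, 0]],
])

```text
time_s: 7.38
tcp_pos: [0.617, -0.033, 0.0426]
tcp_rot: [0.446, 3.11, 0.001]
wrist_force: [-0.4, -0.2, 0.9]
opening: 0.0001
```

```bash
python3 st.py wrist w10
```

```text
t 7.3833 tcp fix [[-0.02   -0.0814]] z 0.0426 F fix -0.32252172926421696 -0.33765226140560217 0.9019626759167185 0.025 0.00014756295386779758
brick ((-18.850000381469727, -41.150001525878906), (54.30000305175781, 33.29999923706055), 90.0) area 6969.0 [[-35.5, -68.30000305175781], [-2.200000047683716, -68.30000305175781], [-2.200000047683716, -14.0], [-35.5, -14.0]]
```

Call:
jog_arm([
  [1, [0.0012, 0.0038, 0], [0, 0, 0]],
  [1, [0.0009, 0.0028, 0], [0, 0, 0]],
  [1, [0.0006, 0.0019, 0], [0, 0, 0]],
  [1, [0.0003, 0.001, 0], [0, 0, 0]],
])

```text
time_s: 7.77
tcp_pos: [0.6198, -0.0245, 0.0428]
tcp_rot: [0.446, 3.11, 0.0]
wrist_force: [-1.1, -0.5, -0.6]
opening: -0.0002
```

Call:
jog_arm([
  [1, [0.0003, 0.001, 0], [0, 0, 0]],
  [1, [0.0002, 0.0007, 0], [0, 0, 0]],
  [1, [0.0001, 0.0005, 0], [0, 0, 0]],
])

```text
time_s: 8.02
tcp_pos: [0.6202, -0.0226, 0.0428]
tcp_rot: [0.447, 3.11, -0.0]
wrist_force: [-0.8, 0.1, -0.3]
opening: 0.0001
```

```bash
python3 st.py wrist w11
```

```text
t 8.0167 tcp fix [[-0.0199 -0.0705]] z 0.0428 F fix -0.7889454491497099 -0.08141908899397823 -0.3404669261505838 0.025 0.00014537405797342042
brick ((-18.903602600097656, -30.3115234375), (54.54086685180664, 33.41048049926758), 89.33763885498047) area 6965.5 [[-35.900001525878906, -57.400001525878906], [-2.5, -57.79999923706055], [-1.899999976158142, -3.200000047683716], [-35.29999923706055, -2.799999952316284]]
```

Call:
jog_arm([
  [1, [0.0002, 0.0007, 0], [0, 0, 0]],
  [1, [0.0002, 0.0007, 0], [0, 0, 0]],
])

```text
time_s: 8.23
tcp_pos: [0.6204, -0.0221, 0.0428]
tcp_rot: [-0.445, -3.11, 0.003]
wrist_force: [-0.5, -5.9, 0.1]
opening: -0.0001
```

Call:
jog_arm([
  [1, [0.0001, 0.0005, 0], [0, 0, 0]],
  [1, [0.0001, 0.0005, 0], [0, 0, 0]],
])

```text
time_s: 8.4
tcp_pos: [0.6204, -0.0219, 0.0428]
tcp_rot: [-0.445, -3.11, 0.005]
wrist_force: [-1.8, -8.4, 0.6]
opening: -0.0003
```

```bash
python3 st.py wrist w12
```

```text
t 8.4 tcp fix [[-0.0198 -0.0698]] z 0.0428 F fix 0.6117070156734166 -8.525529932929482 0.5712266106691084 0.025 -0.0002684146030176223
brick ((-18.899999618530273, -30.100004196166992), (33.799991607666016, 54.19999313354492), -0.0) area 6885.0 [[-35.79999923706055, -3.0], [-35.79999923706055, -57.20000076293945], [-2.0, -57.20000076293945], [-2.0, -3.0]]
```

Firm contact with the stop. One more small press into the corner, then retreat and look.

Call:
jog_arm([
  [1, [0.0008, 0.0008, 0], [0, 0, 0]],
  [1, [0.0002, 0.0008, 0], [0, 0, 0]],
  [1, [0, 0, 0], [0, 0, 0]],
])

```text
time_s: 8.7
tcp_pos: [0.6206, -0.0217, 0.0428]
tcp_rot: [-0.444, -3.108, 0.008]
wrist_force: [-2.6, -12.1, 1.3]
opening: 0.0
```

Call:
jog_arm([
  [1, [-0.0008, -0.0029, 0], [0, 0, 0]],
  [1, [-0.0022, -0.0077, 0], [0, 0, 0]],
  [1, [-0.0056, -0.0192, 0.02], [0, 0, 0]],
  [1, [-0.01, -0.02, 0.03], [0, 0, 0]],
  [1, [-0.01, 0, 0.03], [0, 0, 0]],
])

```text
time_s: 9.12
tcp_pos: [0.5926, -0.0708, 0.1226]
tcp_rot: [-0.448, -3.108, 0.001]
wrist_force: [0.9, 0.9, -0.1]
opening: -0.0002
```

Call:
jog_arm([
  [1, [-0.01, 0, 0.02], [0, 0, 0]],
  [1, [0, 0, 0], [0, 0, 0]],
])

```text
time_s: 9.28
tcp_pos: [0.584, -0.0689, 0.1474]
tcp_rot: [0.447, 3.103, 0.001]
wrist_force: [0.1, 0.4, 0.7]
opening: 0.0
```

```bash
python3 st.py wrist w13; python3 - <<'E'
from h import *
p=np.load("w13.npz")["p"]; k=big(mask(p,18,32))[:,0]; x,y=k.min(0); X,Y=k.max(0); print(x,y,X,Y)
c=p[max(0,y-40):Y+50,max(0,x-60):X+70]; s=min(800/c.shape[1],600/c.shape[0]); cv2.imwrite("pics/crop13.png",cv2.resize(c,None,fx=s,fy=s,interpolation=cv2.INTER_CUBIC)[:,:,::-1])
E
```

```text
t 9.2833 tcp fix [[-0.0416 -0.1251]] z 0.1474 F fix -0.048885592779844986 0.4154001554389316 0.7167731791873653 0.025 2.1189475537555602e-05
brick ((-19.19999885559082, -30.350000381469727), (54.89999771118164, 33.599998474121094), 90.0) area 2901.5 [[-36.0, -57.79999923706055], [-2.4000000953674316, -57.79999923706055], [-2.4000000953674316, -2.9000000953674316], [-36.0, -2.9000000953674316]]
366 221 442 262
```

View pics/crop13.png

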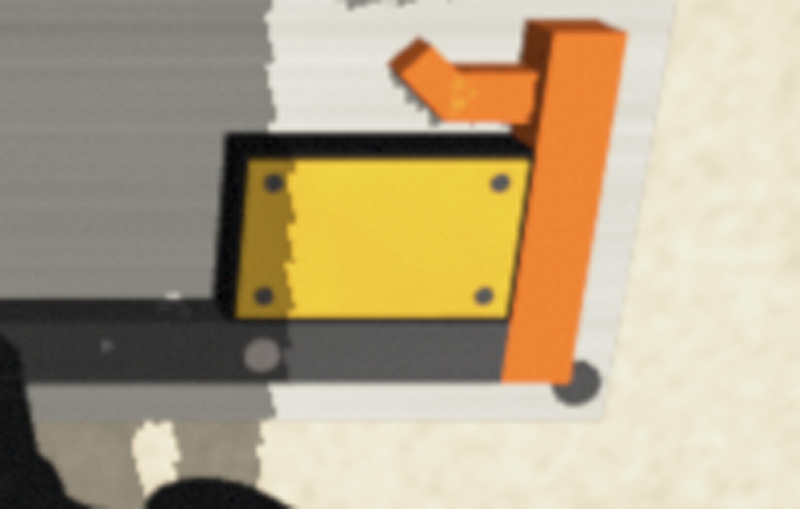

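The crop shows the brick in the corner: the lid's right edge is along the stop at (520,240), its lower edge is along the rail at row 318, and the visible gap is on the lip side. The hand is clear, so I'm handing in.

```bash
python3 - <<'E'
from rig import r
print(r.close_job(), r.sense()["time_s"])
E
```

```text
the job is handed in; nothing more can be done
the job is handed in; nothing more can be done
```

The yellow-lidded brick is seated in the orange corner pocket, and I handed the job in at about 9.3 s with the hand clear (TCP 147 mm up). No verdict was reported.

- **Push to the rail:** I pushed it with two fingertips until it met the rail, pressing with about 5 N. It measured parallel, at y ≈ −173 mm from the corner, well short of the pocket.
- **Slide:** I then pushed its end with closed fingers, biased slightly into the rail, until it met the stop, pressing with about 12 N. At the checks along the way x stayed near −18.9 mm. The angle read 0°, apart from one 0.7° reading about 1 mm before the stop that was gone after the final press.
- **Last check:** The wrist image gave the brick at (−19.2, −30.4) mm and 0°, against the ideal (−18.5, −29).
    - **Disagreement:** The difference is 0.7 mm in x and 1.4 mm in y. I put this down to camera calibration and pixel size, because the brick had already stopped on contact there and the crop shows no gap at the rail or the stop.
    - **Not checked:** I did not press it sideways again, and I did not re-measure the blue-lidded brick or the other objects. The hand never came near them.

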